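# Set the bench polisher to its third speed and start it

### The arm

A 7-joint arm with a two-finger parallel gripper is mounted at the origin on the work surface. World frame = base frame: x ahead of the robot, y to its left, z up, the work surface at z = 0. Lengths are in m, angles in rad, forces in N, time in s.
With the tool pointing down it reaches from about 0.425 to 1.025 m from the base axis. Payload 3.6 kg.
Tool frame: the origin (TCP) lies midway between the tips of the shut fingers; the grasp point (between the pads) lies 19 mm behind it; z points along the fingers, y is the line along which they close (so a half turn about z gives the same grasp; the last joint's range is limited). The gripper opens to 85 mm and grips with 20 to 120 N. Pads are 22 mm wide; open, the fingers measure 114 mm over their backs; the gripper's body (76 mm by 85 mm) begins 54 mm behind the grasp point. The pads swing forward as they close: fully open they stand 13 mm farther back than shut.
Start: joints at [-1.375, 0.591, 0.048, 1.609, -0.033, 0.943, -0.034], TCP at [0.206, 0.695, 0.231] pointing down, gripper open.
Joint ranges: [-2.69, 2.69], [-0.47, 2.24], [-1.27, 1.36], [0.19, 2.51], [-1.53, 4.68], [0.08, 2.07], [-3.09, 3.09]. Speed limits (rad/s): [2.57, 2.57, 3.14, 3.14, 3.14, 3.14, 3.14].

### API

Orientations are given as [roll, pitch, yaw] about the fixed x, y, z axes, in that order (R = Rz(yaw) Ry(pitch) Rx(roll)).
In Python, from cell import bot, imaging, order gives the robot as it stands. The module is installed in compiled form; this text tells all that it offers.
- The arm moves only by the tool move_arm, never from a script. Its argument "steps" is a list of rows, each a list of 7 numbers: the shift along the tool's x, y, z in mm, then the turn, a rotation vector about the tool's x, y, z in degrees, then the finger opening in mm, from 0 to 85.4. A call has 1 to 20 rows; each row shifts and turns the commanded pose from where the row before left it, along the tool's axes as they then stand; what a row does not reach is not made up. A row lasts 1/10 s, in which the tool goes at most 50 mm and 8.59 degrees, less where a joint would pass 70% of its speed; a pose out of reach is approached as far as the arm can. A call is refused whole if a number of a shift passes 50 or a number of a turn 8.59, either way. A call with a gripper value outside its range is refused whole. The fingers move at their own pace and stop on an object; "grip_force" is the grip in N (left out, the last holds). Time passes only in rows, so rows that do not move let the fingers close. It gives the time, the measured TCP pose, the force, the opening and the grip force at its end, in the units of the state.
- bot.get_state(): the state, without advancing time (a new reading comes with each control period).
- imaging.get_image(name): name is "scene" or "top" or "wrist"; returns a dict with "image" (480x640x3 uint8, red, green, blue), "fx", "fy", "cx", "cy" (pixels), "camera_from_world" (4x4, takes a point from world to camera coordinates). Camera axes: x right, y down, z forward; pixel columns grow to the right and rows downward; lengths in m; the calibration is good to about 2 mm. A picture is of the moment at which its call begins. There is no depth.
- order.finish_job(): hands the job in; it is judged then, once.
The state is a dict: "t": time; "q": joint angles; "joint_velocities": joint speeds; "tau": joint torques, N m; "eef_pos": TCP position; "eef_rot": TCP orientation; "wrist_force": force on the tool from outside, world axes, zero at the start; "wrist_torque": the same for the moment, N m; "finger_gap": finger opening in m; "gripper_force": force on a finger pad.
Only numpy, scipy, OpenCV 4.12 (cv2) and the standard library are available. Lean on these libraries where they do the work, as an engineer would, in place of code of your own. Each camera call takes 0.05 s, during which the arm holds its last target. There are 200 camera calls.

### The job

Start the grey bench polisher at speed three: with the fingertips, gently push its red speed lever along the slot from the off end, counting three clicks, and leave it resting in the third notch without ever pushing it on into the fourth; only then press its green start button right down and let it come back up. Only push, do not pinch the lever; leave the blue polisher with the yellow lever and all the loose things on and around the machines as they are.

Things in the scene. Friction and masses are not known exactly. Their poses are not given: they have to be found in the camera images.
- polisher: Case 140 mm (its x) x 180 mm (its y) x 60 mm tall, fixed; origin at the centre of its underside, -x side roughly towards the robot; a felt wheel (56 mm across) sticks out 37 mm from its +x side. Grey case, red lever. The slot runs along its y at local x = -30 mm, from y = -43 to 43 mm. Only the knob (36 mm), button (22 mm) and a loose tub (28 mm) stand above its top.
- off_mark (a point): centre of the black tick mark of the off notch on top of the grey polisher, at local (-58, -35, 60) mm, beside the slot on the robot's side; five white ticks follow it every 14 mm along the polisher's +y for speeds 1 to 5
- speed_lever (a joint): slide of the red lever along the polisher's +y, in m: 0 = off (start of every run), 0.070 = far end. A spring plunger makes a notch every 14 mm (notch 3 at 0.042). Leaving one takes 5 to 6 N, falling to nothing at the crest 7 mm on; then the lever snaps ahead into the next. Let go anywhere, it settles in the nearest notch.
- lever_knob: red knob of the speed lever, with a small white line on top, an upright block 26 mm (x, across the slot) x 14 mm (y, along the slide) x 30 mm tall; axes are the polisher's. Origin on the case top (60 mm above the bench), below its middle; the block spans 6 to 36 mm above the origin. More than 25 N on it is too much (a pinch exceeds this).
- start_button_top (a point): centre of the top of the green start button, 28 mm across, 22 mm above the case top when up, in a black collar 44 mm across and 12 mm high; press straight down
- start_button (a joint): travel of the green start button of the grey polisher, in m: 0 = up, 0.006 = fully down; springs back by itself; fully down takes 5 N
- other_polisher: Case 140 mm (its x) x 180 mm (its y) x 60 mm tall, fixed; origin at the centre of its underside, -x side roughly towards the robot; a felt wheel (56 mm across) sticks out 37 mm from its +x side. Blue case with the yellow lever, laid out like the grey one; leave alone. Either machine may stand left or right.
- other_knob: yellow knob of the blue polisher, same shape as the red one, at any point of its slot; leave alone
- other_button (a joint): travel of the green button of the blue polisher, in m: 0 = up, 0.006 = down; leave alone
- tub_on_case: small paste tub with a red lid, 40 mm across, 28 mm tall, standing loose on top of the grey polisher's case, behind its slot; origin at the centre of its underside; leave alone
- tub_green: loose paste tub with a green lid, 68 mm across, 45 mm tall, towards the far edge; origin at the centre of its underside; leave alone
- tub_white: loose paste tub with a white lid, 68 mm across, 45 mm tall, towards the far edge; origin at the centre of its underside; leave alone
- soap_bottle: loose clear bottle, 60 mm across, 170 mm tall, at the far left; origin at the centre of its underside; leave alone
- bench_hammer: loose hammer lying left of the polishers, 260 mm long along its x axis, under 50 mm high; leave alone
- screwdriver: loose screwdriver lying between the two polishers, 170 mm long along its x axis, under 40 mm high; leave alone
- v_block: loose dark steel V-block right of the polishers, 60 x 50 x 44 mm; origin at the centre of its underside; leave alone

How it is judged:
By the outcome, as a careful person would: the job done as asked, in the order asked, and still so for the second after the job is handed in, with the robot touching nothing.
It also fails if it takes over 58 s, if anything falls off the work surface, if the arm or the gripper's body presses on something with over 40 N, if the wrist force passes 120 N, or if a joint passes its speed limit or range.

## Working session

There is one attempt and no reset: what is moved stays moved. The work goes in short steps, Python scripts to look and compute and a tool call to move; the robot and the scene stay as the last step left them, time stands still between calls to the robot, and variables do not carry over. Pictures are saved under pics/ and viewed, at most 10 in all, crops included, and the job is handed in when it is done.

Besides the shell and the picture viewer there is one more tool, called after "Emit:" by a JSON object that holds its "fn" and its "kwargs", one argument or row to a line. move_arm: Moves the arm, as the interface text tells. Its arguments: {"type":"object","properties":{"steps":{"type":"array"},"grip_force":{"type":"number"}},"required":["steps"]}

```bash
mkdir -p pics; cat > h.py <<'E'
from cell import bot, imaging, order
import numpy as np, cv2
def shot(n,f=None):
    d=imaging.get_image(n)
    if f: cv2.imwrite('pics/'+f,d['image'][:,:,::-1])
    return d
def ray(d,u,v,z):
    T=np.array(d['camera_from_world']);R=T[:3,:3];c=-R.T@T[:3,3]
    r=R.T@np.array([(u-d['cx'])/d['fx'],(v-d['cy'])/d['fy'],1]);return c+r*(z-c[2])/r[2]
def proj(d,p):
    T=np.array(d['camera_from_world']);q=T[:3,:3]@np.array(p)+T[:3,3]
    return np.array([d['fx']*q[0]/q[2]+d['cx'],d['fy']*q[1]/q[2]+d['cy']])
E
python3 - <<'E'
from h import *
for n in('top','scene'):
    d=shot(n,n+'0.png');T=np.array(d['camera_from_world']);print(n,d['fx'],-T[:3,:3].T@T[:3,3])
s=bot.get_state();print(s['t'],s['eef_pos'],s['eef_rot'],s['wrist_force'])
E
```

```text
top 519.7373627401621 [0.48214373 0.0097402  1.24747711]
scene 453.98912858732575 [0.97197511 0.50736452 0.83412937]
0.1 [0.2062497  0.69424817 0.23023065] [-3.13952581e+00  1.01200922e-04  2.85292038e+00] [ 0.03522758  0.50174449 -0.22650639]
```

View pics/top0.png

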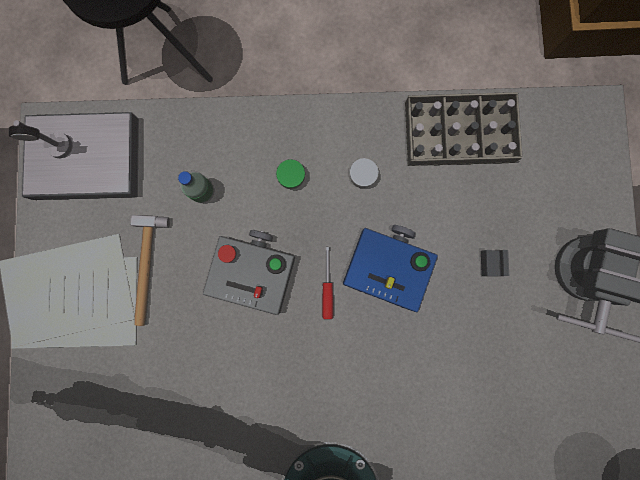

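View pics/scene0.png

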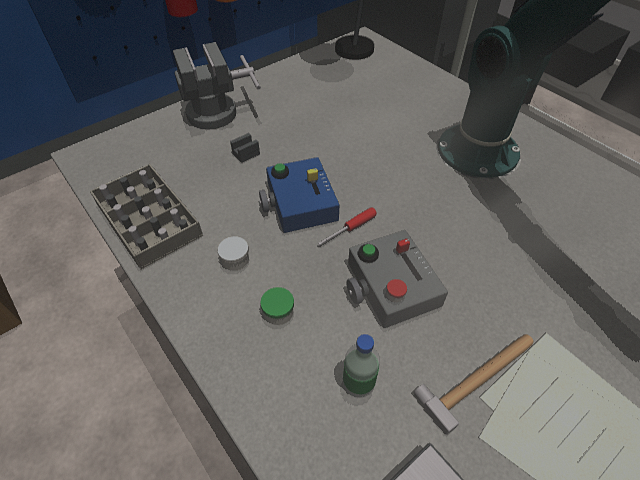

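The top view shows the grey polisher centred at about (250,275). Its red knob is at the right (off) end, about (258,292), the button at (276,264) and the tub at (228,254). The blue machine is to the right, with the screwdriver between them at (328,290).

```bash
python3 - <<'E'
from h import *
d=shot('top');s=shot('scene')
a=cv2.resize(d['image'][225:325,195:305],None,fx=5,fy=5,interpolation=cv2.INTER_CUBIC)
b=cv2.resize(s['image'][225:325,340:450],None,fx=5,fy=5,interpolation=cv2.INTER_CUBIC)
c=np.hstack([a,b]);c=cv2.resize(c,None,fx=800/1100,fy=800/1100);cv2.imwrite('pics/crop.png',c[:,:,::-1])
for n,D,(u0,u1,v0,v1) in(('top',d,(195,305,225,325)),('scene',s,(340,450,225,325))):
    h=cv2.cvtColor(D['image'],cv2.COLOR_RGB2HSV);
    m0=np.zeros(h.shape[:2],np.uint8);m0[v0:v1,u0:u1]=1
    for nm,m in(('red',((h[...,0]<8)|(h[...,0]>172))&(h[...,1]>130)&(h[...,2]>60)),('green',(abs(h[...,0].astype(int)-60)<15)&(h[...,1]>120)&(h[...,2]>50))):
        k,l,st,ce=cv2.connectedComponentsWithStats((m&(m0>0)).astype(np.uint8))
        for i in range(1,k):
            if st[i,4]>15:
                print(n,nm,st[i],ce[i],[ray(D,*ce[i],z).round(4)[:2] for z in(.082,.088,.096)])
E
```

```text
top red [218 245  18  17 240] [226.35833333 253.19583333] [array([0.5532, 0.2188]), array([0.5529, 0.2178]), array([0.5524, 0.2163])]
top red [254 287   8  11  58] [257.44827586 291.51724138] [array([0.4661, 0.1498]), array([0.4662, 0.149 ]), array([0.4663, 0.1481])]
top green [270 258  11  12 106] [274.85849057 263.75471698] [array([0.527, 0.11 ]), array([0.5267, 0.1095]), array([0.5264, 0.1088])]
scene red [349 225   9   5  27] [352.25925926 226.2962963 ] [array([0.5131, 0.0448]), array([0.5167, 0.0485]), array([0.5216, 0.0534])]
scene red [398 239  12   8  52] [402.96153846 242.59615385] [array([0.4596, 0.1466]), array([0.4637, 0.1494]), array([0.4692, 0.1533])]
scene red [387 280  20  16 253] [396.64031621 287.35573123] [array([0.5499, 0.2183]), array([0.5533, 0.2206]), array([0.5578, 0.2237])]
scene green [363 245  12   8  67] [368.62686567 248.32835821] [array([0.5267, 0.1122]), array([0.5303, 0.1154]), array([0.535 , 0.1196])]
```

View pics/crop.png

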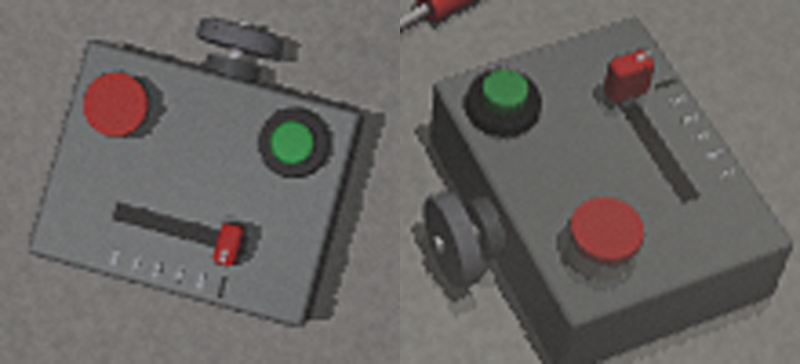

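The crop shows the case-top corners at (90,40), (362,112), (302,325) and (30,250). The slot runs from (115,212) to the knob at (229,244), with the off tick at (222,287) and the button at (292,142).

```bash
cat > geo.py <<'E'
from h import *
def fit(L,W): # 2D rigid
    L=np.array(L)/1000.;W=np.array(W)
    a=L-L.mean(0);b=W-W.mean(0)
    th=np.arctan2((a[:,0]*b[:,1]-a[:,1]*b[:,0]).sum(),(a*b).sum())
    R=np.array([[np.cos(th),-np.sin(th)],[np.sin(th),np.cos(th)]]);t=W.mean(0)-R@L.mean(0)
    return th,t,(W-(L@R.T+t))*1000
E
python3 - <<'E'
from geo import *
d=shot('top')
k=3.6364
px=np.array([(90,40),(362,112),(302,325),(30,250)])/k-.4+[195,225]
W=[ray(d,*p,.06)[:2] for p in px]
print(np.linalg.norm(np.diff(W,axis=0),axis=1))
th,t,r=fit([(70,90),(70,-90),(-70,-90),(-70,90)],W);print(np.degrees(th),t,r.round(1))
R=np.array([[np.cos(th),-np.sin(th)],[np.sin(th),np.cos(th)]])
print('knob',R@[-.03,-.035]+t)
# off tick + button
print('tick',R@[-.058,-.035]+t, ray(d,*(np.array([222,287])/k-.4+[195,225]),.06))
print('button local',R.T@(np.array([.527,.110])-t),'tub top local',R.T@(ray(d,226.4,253.2,.088)[:2]-t))
g=lambda p:ray(d,*(np.array(p)/k-.4+[195,225]),.06)[:2]
print('slot end local',R.T@(g((115,212))-t))
s=bot.get_state();print(s['t'],s['q'],s['eef_pos'],s['eef_rot'],s['finger_gap'])
E
```

```text
[0.17834687 0.13728727 0.17678357]
-16.383983134768734 [0.50505408 0.1725776 ] [[-2.2 -0.4]
 [-1.   1. ]
 [ 1.9  1.3]
 [ 1.2 -1.8]]
knob [0.46639973 0.14746105]
tick [0.43953673 0.1553591 ] [0.43891768 0.15679742 0.06      ]
button local [ 0.03870622 -0.05384615] tub top local [0.03312849 0.05673922]
slot end local [-0.03176528  0.04365055]
0.25 [-1.37547403  0.59163197  0.04830867  1.6091281  -0.03328767  0.94267859
 -0.03367137] [0.2063589  0.69461091 0.23075262] [-3.14055241e+00  5.82633016e-05  2.85289820e+00] 0.08575743324552339
```

Emit:
{"fn": "move_arm", "kwargs": {
  "steps": [
    [-29,-35,0,0,0,0,0],
    [-29,-35,0,0,0,0,0],
    [-29,-35,0,0,0,0,0],
    [-29,-35,0,0,0,0,0],
    [-29,-35,0,0,0,0,0],
    [-29,-35,0,0,0,0,0],
    [-29,-35,0,0,0,0,0],
    [-29,-35,0,0,0,0,0],
    [-29,-35,0,0,0,0,0],
    [-29,-35,0,0,0,0,0],
    [-29,-35,0,0,0,0,0],
    [-29,-35,0,0,0,0,0],
    [-29,-35,0,0,0,0,0],
    [-29,-35,0,0,0,0,0],
    [0,0,0,0,0,0,0],
    [0,0,0,0,0,0,0],
    [0,0,0,0,0,0,0]
  ],
  "grip_force": 20
}}

```text
t: 1.95
eef_pos: [0.4558, 0.1108, 0.2313]
eef_rot: [3.141, -0.0, 2.855]
wrist_force: [-0.5, -1.8, 1.1]
finger_gap: 0.0001
gripper_force: 0.0
```

```bash
cat > loc.py <<'E'
from geo import *
th=np.radians(-16.38);t=np.array([.50505,.17258]);R=np.array([[np.cos(th),-np.sin(th)],[np.sin(th),np.cos(th)]])
def st():
    s=bot.get_state();p=np.array(s['eef_pos']);l=R.T@(p[:2]-t)*1000
    F=np.array(s['wrist_force']);print('t',round(s['t'],2),'local',l.round(1),'z',round(p[2]*1000,1),'rot',np.round(s['eef_rot'],4),'Floc',(R.T@F[:2]).round(2),F[2].round(2),'gap',round(s['finger_gap'],4))
    return s
E
python3 - <<'E'
from loc import *
st();d=shot('wrist','wrist1.png')
E
```

```text
t 1.95 local [-29.9 -73.1] z 231.3 rot [ 3.1411e+00 -4.0000e-04  2.8546e+00] Floc [ 0.06 -1.86] 1.09 gap 0.0001
```

View pics/wrist1.png

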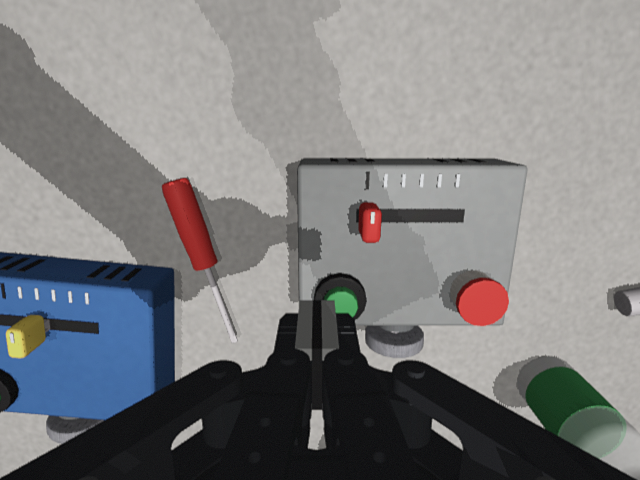

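The wrist view shows the grey case top with the off tick at (367,180), white ticks at (386…458,181), the knob at (371,222), the button at (342,305) and the tub at (482,300). The shut fingers are at (318,320).

```bash
python3 - <<'E'
from loc import *
d=shot('wrist');im=d['image'];g=im.min(2)
m=np.zeros(g.shape,np.uint8);m[168:194,376:470]=g[168:194,376:470]>205
k,l,s,c=cv2.connectedComponentsWithStats(m)
P=[c[i] for i in range(1,k) if s[i,4]>5];P.sort(key=lambda p:p[0]);print(np.round(P,1))
b=np.zeros(g.shape,np.uint8);b[170:192,361:373]=im[170:192,361:373].max(2)<70
k,l,s,c=cv2.connectedComponentsWithStats(b);i=1+np.argmax(s[1:,4]);P=[c[i]]+P;print(c[i],s[i])
W=[ray(d,*p,.06)[:2] for p in P]
th2,t2,r=fit([(-58,-35+14*i) for i in range(len(P))],W);print(np.degrees(th2),t2,r.round(1))
# knob white line
w=np.zeros(g.shape,np.uint8);w[205:232,364:380]=g[205:232,364:380]>170
k,l,s,c=cv2.connectedComponentsWithStats(w);i=1+np.argmax(s[1:,4]);p=ray(d,*c[i],.096)[:2]
print('line',c[i],s[i],p,R.T@(p-t)*1000)
h=cv2.cvtColor(im,cv2.COLOR_RGB2HSV);
gr=((abs(h[...,0].astype(int)-60)<15)&(h[...,1]>120)).astype(np.uint8);gr[:,400:]=0;gr[:,:320]=0
ys,xs=np.nonzero(gr);print('green x range',xs.min(),xs.max(),ys.min(), ys.max()); 
print(ray(d,(xs.min()+xs.max())/2,ys.min()+(xs.max()-xs.min())/2,.082))
E
```

```text
[[385.  180.4]
 [403.  180.7]
 [421.  180.6]
 [439.  180.6]
 [457.  180.9]]
[366.68421053 179.97368421] [365 173   4  16  38]
-16.880708219811083 [0.50350516 0.17378697] [[-0.2 -0.1]
 [ 0.1 -0. ]
 [ 0.2  0. ]
 [ 0.   0. ]
 [-0.1  0.1]
 [-0.   0. ]]
line [371.83333333 218.25      ] [370 213   4  11  36] [0.4584925 0.1510085] [-38.58453861 -33.82549046]
green x range 324 357 287 317
[0.52293459 0.11112119 0.082     ]
```

Emit:
{"fn": "move_arm", "kwargs": {
  "steps": [
    [0,0,25,0,0,0,0],
    [0,0,25,0,0,0,0],
    [0,0,25,0,0,0,0],
    [0,0,25,0,0,0,0],
    [0,0,20,0,0,0,0],
    [0,0,15,0,0,0,0],
    [0,0,10,0,0,0,0],
    [0,0,8,0,0,0,0],
    [0,0,0,0,0,0,0],
    [0,0,0,0,0,0,0],
    [0,0,0,0,0,0,0]
  ]
}}

```text
t: 3.15
eef_pos: [0.4566, 0.1099, 0.0789]
eef_rot: [3.141, 0.001, 2.853]
wrist_force: [0.2, -0.2, 0.8]
finger_gap: 0.0003
gripper_force: 0.0
```

```bash
python3 - <<'E'
from loc import *
st();d=shot('wrist','wrist2.png')
E
```

```text
t 3.15 local [-28.8 -73.8] z 78.9 rot [3.1408e+00 1.2000e-03 2.8529e+00] Floc [ 0.28 -0.1 ] 0.83 gap 0.0003
```

View pics/wrist2.png

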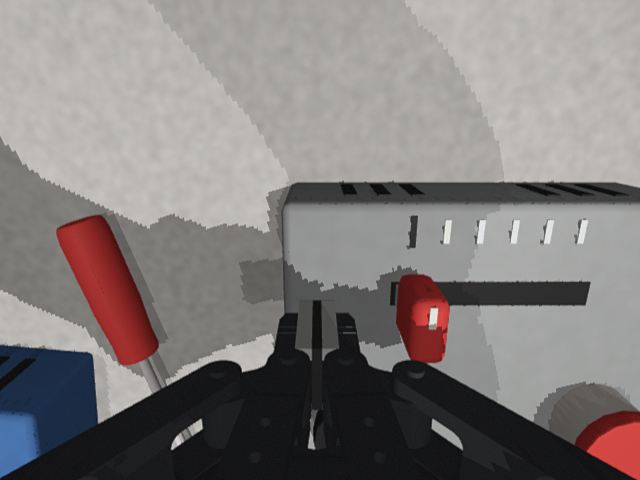

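The fingertips (right edge about x=340–357) stand left of the knob (left edge x=398, y 280–360), with roughly 15 mm of clearance. They overlap it well across the slot.

Emit:
{"fn": "move_arm", "kwargs": {
  "steps": [
    [0,3,0,0,0,0,0],
    [0,3,0,0,0,0,0],
    [0,2,0,0,0,0,0],
    [0,2,0,0,0,0,0],
    [0,2,0,0,0,0,0],
    [0,0,0,0,0,0,0],
    [0,0,0,0,0,0,0],
    [0,0,0,0,0,0,0]
  ]
}}

```text
t: 4.0
eef_pos: [0.4595, 0.121, 0.0783]
eef_rot: [-3.141, -0.0, 2.853]
wrist_force: [-0.1, -0.3, -0.1]
finger_gap: -0.0
gripper_force: 0.0
```

```bash
cat > k.py <<'E'
from loc import *
st();d=shot('top')
im=d['image'];h=cv2.cvtColor(im,cv2.COLOR_RGB2HSV)
def knob(n,box):
    d=shot(n);h=cv2.cvtColor(d['image'],cv2.COLOR_RGB2HSV);m=(((h[...,0]<8)|(h[...,0]>172))&(h[...,1]>130)&(h[...,2]>50)).astype(np.uint8)
    k,l,s,c=cv2.connectedComponentsWithStats(m)
    for i in range(1,k):
        if s[i,4]>8 and box[0]<c[i][0]<box[1] and box[2]<c[i][1]<box[3]:
            p=ray(d,*c[i],.088)[:2];print(n,s[i],c[i].round(1),'local',(R.T@(p-t)*1000).round(1))
knob('top',(215,290,270,310));knob('scene',(340,450,228,275))
E
python3 k.py
```

```text
t 4.0 local [-29.2 -62.3] z 78.3 rot [-3.1414e+00 -1.0000e-04  2.8527e+00] Floc [-0.02 -0.34] -0.06 gap -0.0
scene [398 239  12   9  49] [403.7 242.8] local [-34.2 -32.9]
```

Emit:
{"fn": "move_arm", "kwargs": {
  "steps": [
    [0,1,0,0,0,0,0],
    [0,1,0,0,0,0,0],
    [0,1,0,0,0,0,0],
    [0,0,0,0,0,0,0],
    [0,0,0,0,0,0,0]
  ]
}}

```text
t: 4.65
eef_pos: [0.4604, 0.1241, 0.0783]
eef_rot: [-3.142, 0.0, 2.853]
wrist_force: [0.5, 0.4, -0.0]
finger_gap: -0.0001
gripper_force: 0.0
```

Emit:
{"fn": "move_arm", "kwargs": {
  "steps": [
    [0,1,0,0,0,0,0],
    [0,1,0,0,0,0,0],
    [0,0,0,0,0,0,0],
    [0,0,0,0,0,0,0]
  ]
}}

```text
t: 5.05
eef_pos: [0.461, 0.126, 0.0783]
eef_rot: [3.142, 0.0, 2.853]
wrist_force: [-0.4, -0.2, -0.4]
finger_gap: 0.0001
gripper_force: 0.0
```

Emit:
{"fn": "move_arm", "kwargs": {
  "steps": [
    [0,1,0,0,0,0,0],
    [0,1,0,0,0,0,0],
    [0,0,0,0,0,0,0],
    [0,0,0,0,0,0,0]
  ]
}}

```text
t: 5.45
eef_pos: [0.4616, 0.1279, 0.0783]
eef_rot: [3.142, 0.0, 2.853]
wrist_force: [0.5, -0.0, 0.1]
finger_gap: 0.0
gripper_force: 0.0
```

Emit:
{"fn": "move_arm", "kwargs": {
  "steps": [
    [0,1,0,0,0,0,0],
    [0,1,0,0,0,0,0],
    [0,0,0,0,0,0,0],
    [0,0,0,0,0,0,0]
  ]
}}

```text
t: 5.85
eef_pos: [0.4618, 0.129, 0.0783]
eef_rot: [-3.141, -0.0, 2.852]
wrist_force: [-0.0, -3.4, 1.7]
finger_gap: -0.0
gripper_force: 1.6
```

Emit:
{"fn": "move_arm", "kwargs": {
  "steps": [
    [0,1,0,0,0,0,0],
    [0,1,0,0,0,0,0],
    [0,0,0,0,0,0,0],
    [0,0,0,0,0,0,0]
  ]
}}

```text
t: 6.25
eef_pos: [0.4619, 0.1296, 0.0783]
eef_rot: [-3.139, -0.001, 2.851]
wrist_force: [-0.9, -6.4, 3.1]
finger_gap: -0.0002
gripper_force: 3.2
```

Emit:
{"fn": "move_arm", "kwargs": {
  "steps": [
    [0,1,0,0,0,0,0],
    [0,1,0,0,0,0,0],
    [0,0,0,0,0,0,0],
    [0,0,0,0,0,0,0]
  ]
}}

```text
t: 6.65
eef_pos: [0.4631, 0.1333, 0.0783]
eef_rot: [-3.141, -0.0, 2.852]
wrist_force: [-1.4, -2.9, 1.1]
finger_gap: -0.0002
gripper_force: 1.6
```

Emit:
{"fn": "move_arm", "kwargs": {
  "steps": [
    [0,1,0,0,0,0,0],
    [0,1,0,0,0,0,0],
    [0,1,0,0,0,0,0],
    [0,0,0,0,0,0,0],
    [0,0,0,0,0,0,0]
  ]
}}

```text
t: 7.15
eef_pos: [0.4645, 0.1374, 0.0784]
eef_rot: [3.141, 0.001, 2.854]
wrist_force: [-0.1, -0.4, 0.3]
finger_gap: -0.0
gripper_force: 0.0
```

```bash
python3 k.py
```

```text
t 7.15 local [-29.  -45.2] z 78.4 rot [3.1406e+00 5.0000e-04 2.8538e+00] Floc [ 0.03 -0.42] 0.29 gap -0.0
scene [401 244   8   5  13] [404.2 246.6] local [-30.3 -23.4]
scene [410 246   3   4   9] [411.2 247.3] local [-42.8 -16.1]
```

First click: the force rose to 6.4 N and then fell to zero. I'm now moving to the second.

Emit:
{"fn": "move_arm", "kwargs": {
  "steps": [
    [0,1,0,0,0,0,0],
    [0,1,0,0,0,0,0],
    [0,1,0,0,0,0,0],
    [0,1,0,0,0,0,0],
    [0,0,0,0,0,0,0],
    [0,0,0,0,0,0,0]
  ]
}}

```text
t: 7.9
eef_pos: [0.4653, 0.1404, 0.0783]
eef_rot: [3.142, 0.0, 2.853]
wrist_force: [-0.0, -0.5, 0.2]
finger_gap: -0.0001
gripper_force: 0.0
```

Emit:
{"fn": "move_arm", "kwargs": {
  "steps": [
    [0,1,0,0,0,0,0],
    [0,1,0,0,0,0,0],
    [0,1,0,0,0,0,0],
    [0,0,0,0,0,0,0],
    [0,0,0,0,0,0,0]
  ]
}}

```text
t: 8.4
eef_pos: [0.4658, 0.1424, 0.0783]
eef_rot: [-3.141, -0.0, 2.852]
wrist_force: [-0.3, -3.3, 0.9]
finger_gap: -0.0002
gripper_force: 1.5
```

Emit:
{"fn": "move_arm", "kwargs": {
  "steps": [
    [0,1,0,0,0,0,0],
    [0,1,0,0,0,0,0],
    [0,0,0,0,0,0,0],
    [0,0,0,0,0,0,0]
  ]
}}

```text
t: 8.8
eef_pos: [0.4659, 0.143, 0.0783]
eef_rot: [-3.139, -0.001, 2.851]
wrist_force: [-0.9, -6.8, 3.6]
finger_gap: -0.0002
gripper_force: 3.2
```

Emit:
{"fn": "move_arm", "kwargs": {
  "steps": [
    [0,1,0,0,0,0,0],
    [0,1,0,0,0,0,0],
    [0,1,0,0,0,0,0],
    [0,1,0,0,0,0,0],
    [0,0,0,0,0,0,0],
    [0,0,0,0,0,0,0]
  ]
}}

```text
t: 9.4
eef_pos: [0.4683, 0.1504, 0.0783]
eef_rot: [3.14, 0.001, 2.854]
wrist_force: [0.1, -0.4, 0.5]
finger_gap: -0.0
gripper_force: 0.0
```

Emit:
{"fn": "move_arm", "kwargs": {
  "steps": [
    [0,1,0,0,0,0,0],
    [0,0,0,0,0,0,0],
    [0,0,0,0,0,0,0]
  ]
}}

```text
t: 9.7
eef_pos: [0.4682, 0.1503, 0.0783]
eef_rot: [3.141, 0.0, 2.853]
wrist_force: [0.6, 0.6, -0.1]
finger_gap: -0.0
gripper_force: 0.0
```

Second click. Next contact is expected at y≈0.155, with the crest at about 0.162.

Emit:
{"fn": "move_arm", "kwargs": {
  "steps": [
    [0,1,0,0,0,0,0],
    [0,1,0,0,0,0,0],
    [0,1,0,0,0,0,0],
    [0,1,0,0,0,0,0],
    [0,1,0,0,0,0,0],
    [0,0,0,0,0,0,0],
    [0,0,0,0,0,0,0]
  ]
}}

```text
t: 10.4
eef_pos: [0.4695, 0.1547, 0.0783]
eef_rot: [-3.142, 0.0, 2.853]
wrist_force: [-0.4, -0.7, -0.4]
finger_gap: -0.0002
gripper_force: 0.0
```

Emit:
{"fn": "move_arm", "kwargs": {
  "steps": [
    [0,1,0,0,0,0,0],
    [0,1,0,0,0,0,0],
    [0,0,0,0,0,0,0],
    [0,0,0,0,0,0,0]
  ]
}}

```text
t: 10.8
eef_pos: [0.4698, 0.1558, 0.0783]
eef_rot: [-3.141, -0.0, 2.852]
wrist_force: [-0.3, -2.7, 1.3]
finger_gap: 0.0001
gripper_force: 1.5
```

Emit:
{"fn": "move_arm", "kwargs": {
  "steps": [
    [0,1,0,0,0,0,0],
    [0,1,0,0,0,0,0],
    [0,0,0,0,0,0,0],
    [0,0,0,0,0,0,0]
  ]
}}

```text
t: 11.2
eef_pos: [0.4699, 0.1564, 0.0783]
eef_rot: [-3.139, -0.001, 2.851]
wrist_force: [-0.8, -6.6, 4.8]
finger_gap: -0.0004
gripper_force: 3.1
```

Emit:
{"fn": "move_arm", "kwargs": {
  "steps": [
    [0,1,0,0,0,0,0],
    [0,1,0,0,0,0,0],
    [0,1,0,0,0,0,0],
    [0,1,0,0,0,0,0],
    [0,0,0,0,0,0,0],
    [0,0,0,0,0,0,0]
  ]
}}

```text
t: 11.8
eef_pos: [0.4722, 0.1638, 0.0783]
eef_rot: [3.14, 0.001, 2.854]
wrist_force: [-0.4, 0.1, 0.4]
finger_gap: -0.0003
gripper_force: 0.0
```

Emit:
{"fn": "move_arm", "kwargs": {
  "steps": [
    [0,0,0,0,0,0,0],
    [0,0,0,0,0,0,0]
  ]
}}

```text
t: 12.0
eef_pos: [0.4721, 0.1631, 0.0784]
eef_rot: [3.141, 0.0, 2.854]
wrist_force: [0.1, 0.4, 0.3]
finger_gap: 0.0003
gripper_force: 0.0
```

Third click. Now I back off, lift and look.

Emit:
{"fn": "move_arm", "kwargs": {
  "steps": [
    [0,-4,0,0,0,0,0],
    [0,-6,0,0,0,0,0],
    [0,0,-10,0,0,0,0],
    [0,0,-20,0,0,0,0],
    [0,0,-30,0,0,0,0],
    [0,0,-30,0,0,0,0],
    [0,0,-20,0,0,0,0],
    [0,-20,0,0,0,0,0],
    [0,-20,0,0,0,0,0],
    [0,0,0,0,0,0,0],
    [0,0,0,0,0,0,0]
  ]
}}

```text
t: 13.1
eef_pos: [0.4576, 0.1144, 0.1889]
eef_rot: [3.141, 0.001, 2.852]
wrist_force: [1.0, 1.4, 1.0]
finger_gap: 0.0001
gripper_force: 0.0
```

```bash
python3 k.py; python3 -c "
from h import *
shot('wrist','wrist3.png')"
```

```text
t 13.1 local [-29.1 -69.2] z 188.9 rot [3.1408e+00 7.0000e-04 2.8517e+00] Floc [0.59 1.59] 1.01 gap 0.0001
scene [407 252  11   7  44] [411.7 255.3] local [-33.4   2.4]
```

View pics/wrist3.png

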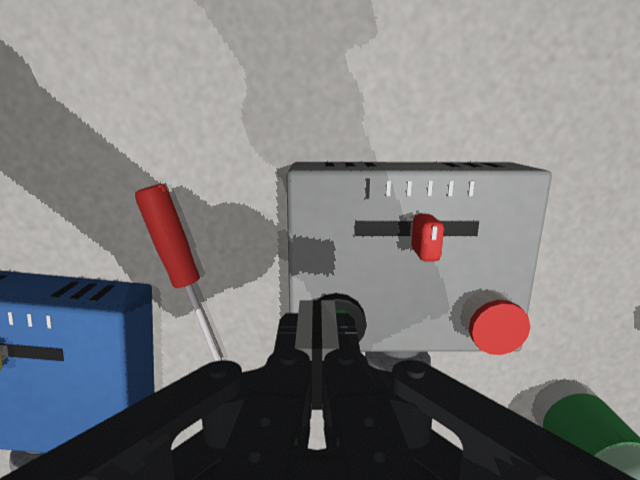

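The white line on the knob is at (434,232), near the third white tick (430,188). I'll check this numerically.

```bash
python3 - <<'E'
from loc import *
d=shot('wrist');g=d['image'].min(2)
w=np.zeros(g.shape,np.uint8);w[218:248,415:442]=g[218:248,415:442]>170
k,l,s,c=cv2.connectedComponentsWithStats(w);i=1+np.argmax(s[1:,4]);p=ray(d,*c[i],.096)[:2];print('line local',s[i],R.T@(p-t)*1000)
m=np.zeros(g.shape,np.uint8);m[176:200,380:480]=g[176:200,380:480]>205
k,l,s,c=cv2.connectedComponentsWithStats(m)
print('ticks',sorted([(R.T@(ray(d,*c[j],.06)[:2]-t)*1000)[1].round(1) for j in range(1,k) if s[j,4]>5]))
b=np.array([.5265,.111]);e=np.array(bot.get_state()['eef_pos']);print('button local',R.T@(b-t)*1000)
print('tool move', (R.T@(b-e[:2]))*1000*[-1,1])
E
```

```text
line local [432 227   5  13  53] [-38.72745707   2.90430771]
ticks [np.float64(-19.8), np.float64(-5.7), np.float64(8.3), np.float64(22.2), np.float64(36.3)]
button local [ 37.94536247 -53.03157896]
tool move [-67.09389196  15.22825919]
```

Emit:
{"fn": "move_arm", "kwargs": {
  "steps": [
    [0,0,0,0,0,0,0],
    [0,0,0,0,0,0,0],
    [0,0,0,0,0,0,0],
    [0,0,0,0,0,0,0],
    [0,0,0,0,0,0,0]
  ]
}}

```text
t: 13.85
eef_pos: [0.4576, 0.1144, 0.1883]
eef_rot: [-3.142, -0.0, 2.853]
wrist_force: [-0.2, 1.0, -1.0]
finger_gap: -0.0002
gripper_force: 0.0
```

```bash
cat > line.py <<'E'
from loc import *
import sys
st();d=shot('wrist');im=d['image'];h=cv2.cvtColor(im,cv2.COLOR_RGB2HSV)
red=(((h[...,0]<8)|(h[...,0]>172))&(h[...,1]>130)).astype(np.uint8)
k,l,s,c=cv2.connectedComponentsWithStats(red)
for i in range(1,k):
    if s[i,4]>150:
        x,y,w,hh=s[i,:4]
        m=(im[y:y+hh,x:x+w].min(2)>170).astype(np.uint8);kk,_,ss,cc=cv2.connectedComponentsWithStats(m)
        for j in range(1,kk):
            if ss[j,4]>15: print('red',s[i],'line',ss[j],(R.T@(ray(d,*(cc[j]+[x,y]),.096)[:2]-t)*1000).round(1))
E
python3 line.py;python3 k.py
```

```text
t 13.85 local [-29.2 -69.2] z 188.3 rot [-3.1415 -0.      2.8528] Floc [-0.5   0.92] -1.0 gap -0.0002
red [ 137  185   64  104 3234] line [36  0 10  3 17] [ -68.  -150.8]
red [ 137  185   64  104 3234] line [ 47   0  17  13 115] [ -66.  -140.6]
red [ 413  214   33   47 1179] line [21 13  5 13 53] [-38.7   2.9]
red [ 471  300   61   55 2570] line [ 39  33  22  22 146] [40.9 69.5]
red [ 471  300   61   55 2570] line [ 0 52 19  3 47] [44.7 39.1]
t 13.9 local [-29.2 -69.2] z 188.3 rot [3.1416e+00 1.0000e-04 2.8527e+00] Floc [ 0.08 -0.83] -0.26 gap 0.0003
scene [407 252  11   7  45] [411.8 255.3] local [-33.5   2.5]
```

The knob sits at 2.9 mm, against 8.3 mm for tick 3. So it stopped about 36 mm along, just past the third crest, and did not snap home. I'll nudge it gently the remaining 5 mm, well short of leaving notch 3.

Emit:
{"fn": "move_arm", "kwargs": {
  "steps": [
    [0,20,0,0,0,0,0],
    [0,19,0,0,0,0,0],
    [0,0,25,0,0,0,0],
    [0,0,25,0,0,0,0],
    [0,0,25,0,0,0,0],
    [0,0,20,0,0,0,0],
    [0,0,10,0,0,0,0],
    [0,0,5,0,0,0,0],
    [0,0,0,0,0,0,0],
    [0,0,0,0,0,0,0],
    [0,2,0,0,0,0,0],
    [0,2,0,0,0,0,0],
    [0,2,0,0,0,0,0],
    [0,1,0,0,0,0,0],
    [0,1,0,0,0,0,0],
    [0,0,0,0,0,0,0],
    [0,0,0,0,0,0,0]
  ]
}}

```text
t: 15.75
eef_pos: [0.4709, 0.1594, 0.0783]
eef_rot: [-3.141, -0.0, 2.853]
wrist_force: [-0.6, -0.5, 0.3]
finger_gap: -0.0
gripper_force: 0.0
```

```bash
python3 line.py|grep -v '137 '
```

```text
t 15.75 local [-29.1 -22.2] z 78.3 rot [-3.1414e+00 -1.0000e-04  2.8528e+00] Floc [-0.48 -0.66] 0.29 gap -0.0
red [   0  217   72  150 5937] line [  0 102  30  48 495] [ -30.  -130.1]
red [   0  217   72  150 5937] line [ 40 143  21   7  71] [ -21.9 -116.8]
red [ 361  276   47   89 3313] line [26 34  8 15 94] [-40.6   2.9]
```

Emit:
{"fn": "move_arm", "kwargs": {
  "steps": [
    [0,1,0,0,0,0,0],
    [0,1,0,0,0,0,0],
    [0,1,0,0,0,0,0],
    [0,1,0,0,0,0,0],
    [0,1,0,0,0,0,0],
    [0,0,0,0,0,0,0],
    [0,0,0,0,0,0,0]
  ]
}}

```text
t: 16.5
eef_pos: [0.4724, 0.1643, 0.0783]
eef_rot: [-3.142, 0.0, 2.853]
wrist_force: [-1.5, 0.4, -0.3]
finger_gap: 0.0002
gripper_force: 0.0
```

```bash
python3 line.py|grep  -e '-[34].\.' -e t
```

```text
t 16.5 local [-29.  -17.1] z 78.3 rot [-3.1416  0.      2.8529] Floc [-1.53 -0.04] -0.28 gap 0.0002
red [ 361  276   47   89 3298] line [ 26  34   8  16 111] [-40.1   8.1]
```

The knob snapped to 8.1 mm, level with tick 3 (8.3). I'll back off, lift and re-check.

Emit:
{"fn": "move_arm", "kwargs": {
  "steps": [
    [0,-4,0,0,0,0,0],
    [0,-6,0,0,0,0,0],
    [0,0,0,0,0,0,0],
    [0,0,-10,0,0,0,0],
    [0,0,-20,0,0,0,0],
    [0,0,-30,0,0,0,0],
    [0,0,-30,0,0,0,0],
    [0,0,-20,0,0,0,0],
    [0,-20,0,0,0,0,0],
    [0,-20,0,0,0,0,0],
    [0,0,0,0,0,0,0],
    [0,0,0,0,0,0,0],
    [0,0,0,0,0,0,0]
  ]
}}

```text
t: 17.85
eef_pos: [0.4586, 0.1174, 0.1886]
eef_rot: [3.141, 0.001, 2.854]
wrist_force: [-0.2, -0.6, 0.4]
finger_gap: 0.0001
gripper_force: 0.0
```

```bash
python3 line.py|grep  -e '-[34].\.' -e t;python3 k.py; python3 - <<'E'
from loc import *
e=np.array(bot.get_state()['eef_pos']);b=np.array([.5265,.111]);print((R.T@(b-e[:2]))*1000*[-1,1])
E
```

```text
t 17.85 local [-29. -66.] z 188.6 rot [3.1406e+00 6.0000e-04 2.8539e+00] Floc [-0.02 -0.61] 0.36 gap 0.0001
red [ 416  214   33   47 1196] line [21 12  5 14 56] [-38.7   8.2]
t 17.9 local [-29.1 -65.9] z 188.5 rot [3.1408e+00 4.0000e-04 2.8543e+00] Floc [-0.44  0.47] -0.45 gap -0.0
scene [408 254  12   7  45] [413.  257.2] local [-33.3   7.7]
[-67.10951335  13.34882725]
```

The lever is confirmed in notch 3 (8.2 mm, tick 8.3). Now the button.

Emit:
{"fn": "move_arm", "kwargs": {
  "steps": [
    [-22,4,0,0,0,0,0],
    [-22,4,0,0,0,0,0],
    [-23,5,0,0,0,0,0],
    [0,0,0,0,0,0,0],
    [0,0,20,0,0,0,0],
    [0,0,25,0,0,0,0],
    [0,0,25,0,0,0,0],
    [0,0,15,0,0,0,0],
    [0,0,10,0,0,0,0],
    [0,0,3,0,0,0,0],
    [0,0,0,0,0,0,0],
    [0,0,0,0,0,0,0]
  ]
}}

```text
t: 19.25
eef_pos: [0.5265, 0.1099, 0.091]
eef_rot: [3.141, 0.001, 2.853]
wrist_force: [-0.4, -0.6, 1.0]
finger_gap: 0.0
gripper_force: 0.0
```

Emit:
{"fn": "move_arm", "kwargs": {
  "steps": [
    [0,0,2,0,0,0,0],
    [0,0,2,0,0,0,0],
    [0,0,2,0,0,0,0],
    [0,0,2,0,0,0,0],
    [0,0,0,0,0,0,0],
    [0,0,0,0,0,0,0]
  ]
}}

```text
t: 19.85
eef_pos: [0.526, 0.1097, 0.0822]
eef_rot: [-3.141, -0.0, 2.853]
wrist_force: [-0.9, -0.0, -0.8]
finger_gap: -0.0001
gripper_force: 0.0
```

Emit:
{"fn": "move_arm", "kwargs": {
  "steps": [
    [0,0,1,0,0,0,0],
    [0,0,1,0,0,0,0],
    [0,0,1,0,0,0,0],
    [0,0,1,0,0,0,0],
    [0,0,0,0,0,0,0],
    [0,0,0,0,0,0,0]
  ]
}}

```text
t: 20.45
eef_pos: [0.5261, 0.1097, 0.0784]
eef_rot: [3.142, 0.0, 2.853]
wrist_force: [-0.2, 0.6, 3.4]
finger_gap: 0.0001
gripper_force: 1.7
```

Emit:
{"fn": "move_arm", "kwargs": {
  "steps": [
    [0,0,1,0,0,0,0],
    [0,0,1,0,0,0,0],
    [0,0,1,0,0,0,0],
    [0,0,1,0,0,0,0],
    [0,0,0,0,0,0,0],
    [0,0,0,0,0,0,0]
  ]
}}

```text
t: 21.05
eef_pos: [0.5261, 0.1097, 0.0759]
eef_rot: [3.141, -0.0, 2.853]
wrist_force: [-3.8, 0.2, 18.6]
finger_gap: -0.0006
gripper_force: 9.1
```

The button is fully down (18.6 N against the stop, z=75.9 mm). Retracting.

Emit:
{"fn": "move_arm", "kwargs": {
  "steps": [
    [0,0,-4,0,0,0,0],
    [0,0,-4,0,0,0,0],
    [0,0,-10,0,0,0,0],
    [0,0,-20,0,0,0,0],
    [0,0,-30,0,0,0,0],
    [0,0,-40,0,0,0,0],
    [0,0,-40,0,0,0,0],
    [20,-20,0,0,0,0,0],
    [30,-30,0,0,0,0,0],
    [30,-30,0,0,0,0,0],
    [0,0,0,0,0,0,0],
    [0,0,0,0,0,0,0],
    [0,0,0,0,0,0,0]
  ]
}}

```text
t: 22.35
eef_pos: [0.428, 0.0564, 0.2228]
eef_rot: [3.14, 0.002, 2.853]
wrist_force: [-0.2, -0.2, 0.2]
finger_gap: -0.0
gripper_force: 0.0
```

```bash
python3 line.py|grep  -e '-[34].\.' -e t;python3 k.py; python3 - <<'E'
from h import *
a=shot('wrist')['image'];b=shot('scene')['image']
c=np.hstack([cv2.resize(a,(400,300)),cv2.resize(b[180:405,250:550],(400,300))]);cv2.imwrite('pics/end.png',c[:,:,::-1])
E
```

```text
t 22.35 local [ -41.2 -133.2] z 222.8 rot [3.1405e+00 1.9000e-03 2.8533e+00] Floc [-0.13 -0.27] 0.22 gap -0.0
red [ 492  219   36   41 1106] line [26 11  5 12 44] [-38.6   8.2]
t 22.4 local [ -41. -133.] z 222.7 rot [3.1407e+00 1.7000e-03 2.8535e+00] Floc [-0.11  0.07] -0.27 gap 0.0
top [235 281   9  12  58] [239.1 286.4] local [-30.4   8.9]
scene [408 254  12   7  44] [412.8 257.1] local [-33.    7.4]
```

View pics/end.png

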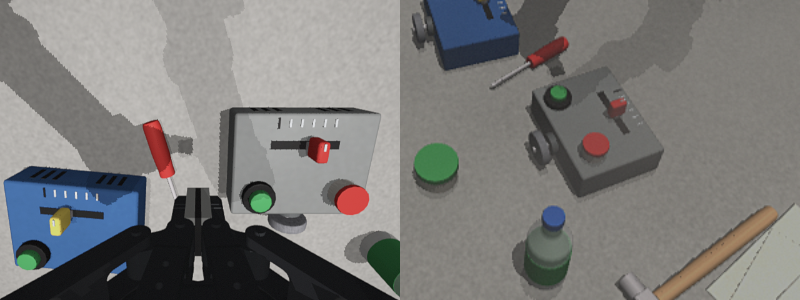

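The knob is at 8.2–8.9 mm (notch 3), the button is back up, and everything else is where it was.

```bash
python3 -c "
from h import *
print(order.finish_job())"
```

```text
the job is handed in; nothing more can be done
None
```

The red lever rests in notch 3 and the start button was then pressed fully down and came back up; after the third crest the lever stopped about 6 mm short and needed a second gentle nudge to seat, and the job was handed in at about 22 s of the 58 s limit.

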